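Free a vacuum pump and set its flywheel just past the hard spot

TASK

Draw the transit pin out of the vacuum pump's flywheel and put it in the wooden tray. Then take the crank knob and turn the flywheel slowly by hand, either way: feel the resistance climb to its peak and ease off, and stop where the hard spot has just let go, so that the wheel neither fights nor pulls and only its even drag is left. Let go and leave it there; do not spin the wheel, jam it against the pin, touch the tell-tale or disturb the other things.

Things in the scene. Friction and masses are not known exactly. Their poses are not given: they have to be found in the camera images.
- pump: grey bench vacuum pump, fixed to the table: body 170 x 170 mm, deck 88 mm above the table, a flat-lying flywheel on top. Origin: on the table under the flywheel's axis; z up; the tell-tale post stands 150 mm from the axis on its +x side and is 94 mm high. As found, the wheel is 0.8 to 2.35 rad short of the next top dead centre (see axis), whichever way it is turned
- axis (a point): on the wheel's vertical axis, level with its rim top, 118 mm above the table. Wheel 220 mm across; only knob and pin stand above 124 mm. Twice a turn comes a hard spot: with x the angle past its top dead centre in the turning direction, the extra resistance is about -H (sin 2x + 0.5 sin 4x) / 1.3: it peaks 0.52 rad short of top dead centre, is gone there, then pulls ahead by as much
- knob (a point): centre of the crank knob, 144 mm above the table: an upright round wooden handle, 22 mm across, from 122 to 164 mm above the table, standing on the rim 95 mm from the axis. It spins freely on its stud, so a hand that keeps its own direction can carry it round the circle
- wheel (a joint): angle of the flywheel, rad, 0 as found, growing counter-clockwise seen from above; no end stops. At the knob: even sliding friction of about 5 N plus a hard spot's extra, peak H of 3 to 5 N, place and H unknown. Friction holds the wheel wherever it is left, and at a standstill it masks part of the load: feel it in slow, steady motion or straight after
- telltale_top (a point): middle of the flat top of the tell-tale, a delicate steel pin 12 mm across on the post beside the wheel. It rests 102 mm above the table and is lifted only close to top dead centre: it begins to rise about 0.35 rad of wheel short of it, stands about 2 mm higher at it, and is down again 0.35 rad beyond. Not to be touched
- pin: loose steel transit pin: shank 12 mm thick, 60 mm long, then a round head 22 mm across, 28 mm long. Origin at the shank's foot, z towards the head. At first upright between two spokes, stopping the wheel, its foot 23 mm deep in the deck (foot 65 mm, head's top 153 mm above the table), 55 mm from the axis on the side away from the knob; draw it straight up
- pin_head (a point): middle of the transit pin's head, 74 mm from its foot; 139 mm above the table at first
- tray: open wooden tray on the table, 170 mm (its x) by 150 mm (its y), walls 35 mm high and 5 mm thick, floor 5 mm; origin under its centre
- figure: white plaster figurine, 187 mm high, round foot 72 mm across; origin under its foot; not part of the job
- plinth: white hollow plinth, 120 mm square foot, 70 mm high; origin under its centre; not part of the job
- tape: roll of paper tape lying flat, 100 mm across, 24 mm high; origin under its centre; not part of the job
- bowl: grey mixing bowl, 130 mm across, 60 mm high; origin under its centre; not part of the job
- jar: glass jar with a metal cap, 68 mm across, 85 mm high; origin under its centre; not part of the job
- brush: brush lying on the table; not part of the job
- spatula: spatula lying on the table; not part of the job

How it is judged (in metres and radians):
On the way, in this order (a step that is already met when the one before it is completed fails the run):
1. the transit pin is out of the wheel and in the tray (x of pin in the frame of tray between -0.085 and 0.085 m and y of pin in the frame of tray between -0.075 and 0.075 m and height (world z) of each of pin, pin_head below 0.1 m and x of pin_head in the frame of tray between -0.085 and 0.085 m and y of pin_head in the frame of tray between -0.075 and 0.075 m), for 0.2 s.
2. the flywheel has been turned over the peak of a hard spot to where it lets go (the tell-tale is up) (height (world z) of telltale_top above 0.1032 m), for 0.2 s.
At the end, for the whole second after the job is handed in: The pin is at rest in the tray (foot and head within its outline, below 100 mm). The flywheel stands still within about 0.22 rad of top dead centre: past the peak of a hard spot, where its extra resistance has gone, the tell-tale 1.2 mm or more above its rest (all of step 1 and linear speed of pin below 0.03 m/s and height (world z) of telltale_top above 0.1032 m and velocity of joint wheel between -0.05 and 0.05 rad/s); the robot touches nothing.
It fails at once if the flywheel is spun (faster than 2.5 rad/s) (velocity of joint wheel above 2.5 rad/s or velocity of joint wheel below -2.5 rad/s).
It fails at once if the tell-tale is touched (more than 2 N) (contact force between anything else and telltale_c0 above 2 N).
It fails at once if the wheel is jammed against the pin (more than 25 N) (contact force between pin and pump above 25 N).
It fails at once if another thing is pushed more than 30 mm (distance of any of figure, plinth, tape, bowl, jar, brush, spatula from where it was at the start of the episode above 0.03 m).
It also fails if it takes over 72 s, if anything falls off the work surface, if the arm or the gripper's body presses on something with over 40 N, if the wrist force passes 120 N, or if a joint passes its speed limit or range.

ROBOT

A 6-joint arm with a two-finger parallel gripper is mounted at the origin on the work surface. World frame = base frame: x ahead of the robot, y to its left, z up, the work surface at z = 0. Lengths are in mm, angles in rad, forces in N, time in s.
With the tool pointing down it reaches from about 275 to 1000 mm from the base axis. Payload 8.4 kg.
Tool frame: the origin (TCP) lies at the very end of the fingers, on their centre line; the grasp point (between the pads) lies 19 mm behind it; z points along the fingers, y is the direction in which the jaws open and shut (so a half turn about z gives the same grasp; the last joint's range is limited). The gripper opens to 85 mm and grips with 20 to 120 N. Pads are 22 mm wide; open, the fingers measure 114 mm over their backs; the gripper's body (76 mm by 85 mm) begins 54 mm behind the grasp point. The pads swing forward as they close: fully open they stand 13 mm farther back than shut.
Start: joints at [-0.002, 0.353, 1.633, -0, 1.155, -0.002], TCP at [625.002, -0, 231.281] pointing down, gripper open.
Joint ranges: [-2.63, 2.63], [-0.92, 2.1], [0.06, 2.66], [-1.3, 4.44], [0, 2.69], [-3.02, 3.02]. Speed limits (rad/s): [2.22, 2.22, 2.79, 3.14, 3.14, 3.14].

INTERFACE

Orientations are given as [roll, pitch, yaw] about the fixed x, y, z axes, in that order (R = Rz(yaw) Ry(pitch) Rx(roll)).
In Python, from rig import readout, grab_frame, calibration, r gives the robot as it stands. The module is installed in compiled form; this text tells all that it offers.
- The arm moves only by the tool play_rows, never from a script. Its argument "rows" is a list of rows, each a list of 3 entries, a list of its own where there are three numbers: the closure in counts, from 0 (fully open) to 255 (shut), then the shift along the tool's x, y, z in cm, then the turn, a rotation vector about the tool's x, y, z in rad. In form: [[gripper, [dx, dy, dz], [rx, ry, rz]], ...]. A call has 1 to 12 rows; each row is the pose to reach, as a shift and turn from the pose commanded when the call began, along the tool's axes at that moment; what a row does not reach only later rows make up. A row lasts 1/12 s, in which the tool goes at most 41.7 mm and 7.16 degrees, less where a joint would pass 70% of its speed; a pose out of reach is approached as far as the arm can. A call with a gripper value outside its range is refused whole. The fingers move at their own pace and stop on an object; "squeeze" is the grip in N (left out, the last holds). Time passes only in rows, so rows that repeat a pose let the fingers close. It gives the time, the measured TCP pose, the force and the opening at its end, in the units of the state.
- readout.sense(): the state, without advancing time (a new reading comes with each control period).
- grab_frame(name): name is "scene" or "side" or "wrist"; returns (picture, depth): 480x640x3 uint8, red, green, blue; 480x640 float32, mm along the optical axis (not along the pixel's ray), 0 where there is no reading.
- calibration(name): a dict with "vfov" (degrees; the focal length in pixels is half the picture's height over the tangent of half this angle, whatever the lens; pixels are square), "cx", "cy" (the principal point, pixels), "cam_to_world" (4x4, takes a point from camera to world coordinates). Camera axes: x right, y down, z forward; pixel columns grow to the right and rows downward; lengths in mm; the calibration is good to about 2 mm. The wrist camera is an equidistant fisheye: a pixel r from the principal point sees the ray r / f radians off the axis. A picture is of the moment at which its call begins: read the wrist's pose just before it. calibration takes no time and is no camera call; for the wrist camera it gives the pose at the moment of the call.
- r.sign_off(): hands the job in, once; it reports no verdict.
The state is a dict: "clock": time; "qpos": joint angles; "qvel": joint speeds; "joint_efforts": joint torques, N m; "eef_pos": TCP position; "tcp_rot": TCP orientation; "contact_force": force on the tool from outside, world axes, zero at the start; "wrist_torque": the same for the moment, N m; "opening": opening from 0.0 (shut) to 1.0 (fully open).
Only numpy, scipy, OpenCV 4.12 (cv2) and the standard library are available. Lean on these libraries where they do the work, as an engineer would, in place of code of your own. Each camera call takes 0.05 s, during which the arm holds its last target.

## Working session

There is one attempt and no reset: what is moved stays moved. The work goes in short steps, Python scripts to look and compute and a tool call to move; the robot and the scene stay as the last step left them, time stands still between calls to the robot, and variables do not carry over. Pictures are saved under pics/ and viewed, and the job is handed in when it is done.

Besides the shell and the picture viewer there is one more tool, called after "Emit:" by a JSON object that holds its "api" and its "payload", one argument or row to a line. play_rows: Moves the arm, as the interface text tells. Its arguments: {"type":"object","properties":{"rows":{"type":"array"},"squeeze":{"type":"number"}},"required":["rows"]}

```bash
mkdir -p pics
cat > h.py <<'E'
import numpy as np, cv2
from rig import readout, grab_frame, calibration, r
def snap(name,fn):
    c=calibration(name); p,d=grab_frame(name)
    cv2.imwrite('pics/%s.png'%fn,p[:,:,::-1]); np.savez('pics/%s.npz'%fn,d=d,p=p,T=c['cam_to_world'],v=c['vfov'],cx=c['cx'],cy=c['cy'])
def load(fn):
    return np.load('pics/%s.npz'%fn)
def cloud(fn):
    z=load(fn); d=z['d']; f=240/np.tan(np.radians(z['v'])/2)
    v,u=np.mgrid[:480,:640]
    P=np.stack([(u-z['cx'])/f*d,(v-z['cy'])/f*d,d,np.ones_like(d)],-1)
    W=P@np.array(z['T']).T
    W[d==0]=np.nan
    return W[...,:3]
E
python3 - <<'E'
from h import *
print(readout.sense())
snap('scene','scene0'); snap('side','side0')
for n in('scene','side'): c=calibration(n); print(n,c['vfov'],c['cx'],c['cy'],np.round(c['cam_to_world'],3).tolist())
E
```

```text
{'clock': 0.0, 'qpos': array([-2.3930911e-03,  3.5363967e-01,  1.6341544e+00,  1.7078696e-05,
        1.1552189e+00, -2.4078741e-03]), 'qvel': array([ 0.00071392, -0.00048381, -0.00014834, -0.00115419, -0.0004867 ,
        0.00098501]), 'joint_efforts': array([-2.03471049e-03, -6.05236173e+01, -3.42063046e+01, -2.62302356e-04,
        9.48130677e-03,  3.61521288e-06]), 'eef_pos': array([6.24505801e+02, 1.08568760e-02, 2.30558318e+02]), 'tcp_rot': array([-3.14017238e+00, -1.90350932e-05,  1.57080419e+00]), 'contact_force': array([ 0.56140827,  0.14442995, -0.25183863]), 'wrist_torque': array([-0.0143423 , -0.02324622,  0.00932339]), 'opening': 1.0021435560339849}
scene 54.417606396538744 312.90328953215504 236.66866000220756 [[0.844, 0.334, -0.42, 989.759], [0.537, -0.53, 0.657, -670.214], [-0.003, -0.78, -0.626, 746.427], [0.0, 0.0, 0.0, 1.0]]
side 51.866151571201556 322.8521737433838 235.0793617742972 [[0.994, -0.087, 0.069, 436.724], [-0.111, -0.703, 0.703, -944.571], [-0.013, -0.706, -0.708, 1109.696], [0.0, 0.0, 0.0, 1.0]]
```

View pics/scene0.png

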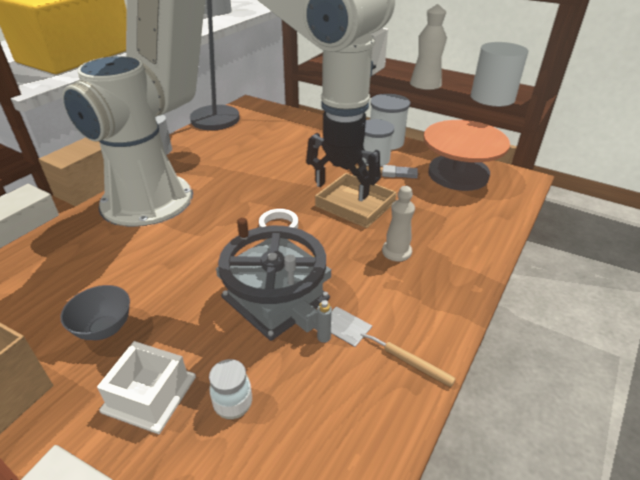

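View pics/side0.png

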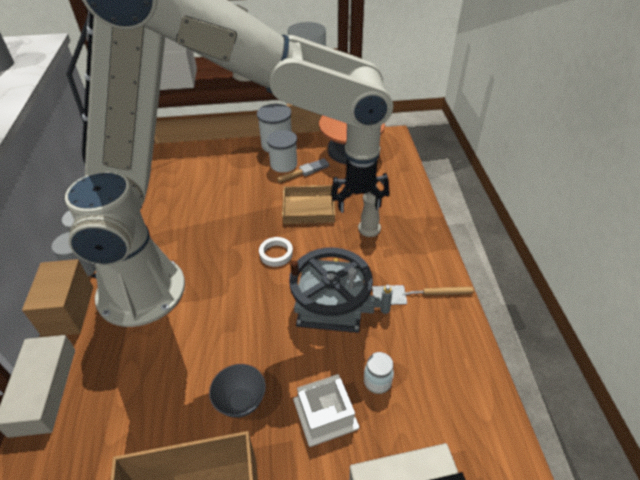

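The scene picture shows the wheel at (272,265), the knob at (242,228), the pin at about (290,262), the tell-tale at (324,310), the tray at (357,200) and the figurine at (400,225). The side picture shows the same layout.

Run:
```python
from h import *
from scipy.optimize import least_squares
for fn,roi in (('scene0',(205,340,215,345)),('side0',(280,400,240,335))):
    W=cloud(fn); x0,x1,y0,y1=roi
    R=W[y0:y1,x0:x1].reshape(-1,3)
    k=R[(R[:,2]>113)&(R[:,2]<122)]
    c=np.nanmedian(k,0)
    # rim: fit annulus outer
    for i in range(10):
        rr=np.hypot(*(k[:,:2]-c[:2]).T); sel=(rr>82)&(rr<116)
        f=least_squares(lambda p: np.hypot(k[sel,0]-p[0],k[sel,1]-p[1])-p[2],[c[0],c[1],97],loss='soft_l1'); c=f.x
    print(fn,'axis',c,sel.sum(), 'z',np.median(k[sel,2]))
    h=R[(R[:,2]>128)&(R[:,2]<175)&(np.hypot(R[:,0]-c[0],R[:,1]-c[1])<125)]
    a=np.degrees(np.arctan2(h[:,1]-c[1],h[:,0]-c[0])); q=np.hypot(h[:,0]-c[0],h[:,1]-c[1])
    out=h[q>80]; inn=h[(q<75)]
    for n,g in(('knob',out),('pin',inn)):
        if len(g): print(n,len(g),g.mean(0).round(1),g.min(0).round(1),g.max(0).round(1), 'r',np.hypot(*(g.mean(0)[:2]-c[:2])))
    # crops
    p=load(fn)['p'][y0:y1,x0:x1,::-1]
    cv2.imwrite('pics/crop_%s.png'%fn,cv2.resize(p,None,fx=4.5,fy=4.5,interpolation=cv2.INTER_CUBIC))
W=cloud('scene0')
def reg(n,x0,x1,y0,y1,z0,z1,W=W):
    R=W[y0:y1,x0:x1].reshape(-1,3); R=R[(R[:,2]>z0)&(R[:,2]<z1)]
    print(n,len(R),np.median(R,0).round(1),R.min(0).round(1),R.max(0).round(1))
reg('telltale',312,336,288,345,85,125)
reg('tray',312,400,172,228,25,45)
reg('figure',380,418,180,262,100,200)
reg('figfoot',380,418,240,262,5,30)
reg('tape',255,302,205,232,10,40)
S=cloud('side0')
reg('tellS',376,396,282,318,85,125,S)
reg('trayS',275,340,180,230,25,45,S)
reg('figS',355,385,190,240,40,200,S)
reg('tapeS',255,295,235,268,10,40,S)
```

```text
scene0 axis [ 538.57668531 -118.97519966   98.22726908] 2534 z 119.79650398499234
knob 182 [447.4 -97.5 151.2] [ 435.3 -104.9  128.2] [456.5 -85.3 169.8] r 93.62226154710801
pin 178 [ 591.2 -132.1  146.4] [ 537.3 -140.9  128.1] [ 599.9 -117.9  157.1] r 54.2591641965655
side0 axis [ 534.6466255  -119.96479659   98.79784119] 1525 z 117.07943022489485
knob 108 [ 442.5 -101.2  150.3] [ 432.  -109.   128.1] [453.  -88.3 167.7] r 94.02437544529846
pin 91 [ 587.1 -135.5  145. ] [ 541.3 -143.4  128.2] [ 597.3 -121.2  156.3] r 54.671822564726334
telltale 137 [ 683.5 -154.7   95.1] [ 642.1 -165.    85.1] [ 694.7 -129.   105.9]
tray 711 [521.6 270.1  33.6] [420.1 210.8  25. ] [601.5 377.8  41.5]
figure 690 [699.1 155.2 142.6] [667.8 139.3 100.4] [719.9 180.1 191.1]
figfoot 313 [704.5 145.1  16. ] [659.8 129.9   5.2] [746.4 194.9  29.9]
tape 364 [372.  118.6  25.2] [343.5  52.   10. ] [442.3 146.9  31.4]
tellS 52 [ 679.  -157.3   94.2] [ 669.7 -165.7   85. ] [ 689.8 -142.8  104.7]
trayS 352 [500.6 241.3  31.1] [420.3 206.9  25. ] [591.8 373.6  40.2]
figS 463 [685.  146.1  88.5] [664.1 132.   40.5] [718.8 176.  162.6]
tapeS 416 [392.   86.1  21.4] [342.5  38.3  10. ] [440.6 140.   28.8]
```

```bash
ls pics
```

```text
crop_scene0.png
crop_side0.png
scene0.npz
scene0.png
side0.npz
side0.png
```

Run:
```python
from h import *
for fn,roi in (('scene0',(312,400,172,228)),('side0',(275,340,180,230))):
    W=cloud(fn); x0,x1,y0,y1=roi
    R=W[y0:y1,x0:x1].reshape(-1,3)
    k=R[(R[:,2]>28)&(R[:,2]<45)&(R[:,0]<610)&(R[:,0]>410)]
    q=k[:,:2]; lo=np.percentile(q,1,0); hi=np.percentile(q,99,0)
    print(fn,cv2.minAreaRect(q.astype(np.float32)), lo,hi)
    f=R[(R[:,2]>2)&(R[:,2]<9)]; print('floor',np.median(f,0),cv2.minAreaRect(f[:,:2].astype(np.float32)))
```

```text
scene0 ((510.2426452636719, 294.04693603515625), (156.016357421875, 172.81617736816406), 85.71073913574219) [422.24147096 213.64985742] [599.64230755 373.88268926]
floor [503.16042455 292.99083389   4.7670159 ] ((503.5735168457031, 326.2819519042969), (262.2960205078125, 281.55865478515625), 31.873985290527344)
side0 ((508.9368591308594, 292.148681640625), (159.4534912109375, 169.1741485595703), 86.41472625732422) [421.6289537  209.91525398] [590.92888545 372.85248921]
floor [506.67976901 302.58639805   4.61265403] ((506.13525390625, 311.671630859375), (251.56082153320312, 224.27291870117188), 83.99442291259766)
```

View pics/crop_scene0.png

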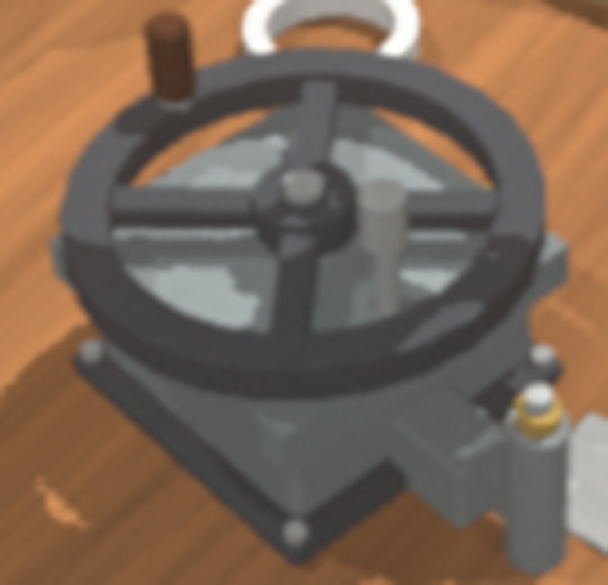

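Emit:
{"api": "play_rows", "payload": {
  "rows": [
    [0,[-3.5,-1,0.5],[0,0,0]],
    [0,[-7,-2,1],[0,0,0]],
    [0,[-10,-3,1.5],[0,0,0]],
    [0,[-13.2,-3.5,2],[0,0,0]],
    [0,[-13.2,-3.5,2],[0,0,0]],
    [0,[-13.2,-3.5,2],[0,0,0]]
  ]
}}

```text
clock: 0.6
eef_pos: [589.3, -133.4, 210.7]
tcp_rot: [-3.14, -0.0, 1.568]
contact_force: [1.0, 0.9, -0.7]
opening: 1.001
```

Tray centre is about (509.5, 293), measuring about 172×156 mm. The crop shows the knob at the upper left, the pin between spokes right of the hub, and the tell-tale's white cap at the lower right.

Run:
```python
from h import *
print(readout.sense()['eef_pos'])
snap('wrist','w1')
z=load('w1'); print(z['v'],z['cx'],z['cy'],z['T'].round(3).tolist())
```

```text
[ 589.28660646 -133.3646409   210.68122515]
65.70646984690485 321.1880151794853 239.55724262485504 [[1.0, -0.002, -0.002, 589.878], [-0.003, -0.957, -0.29, -58.883], [-0.002, 0.29, -0.957, 353.938], [0.0, 0.0, 0.0, 1.0]]
```

View pics/w1.png

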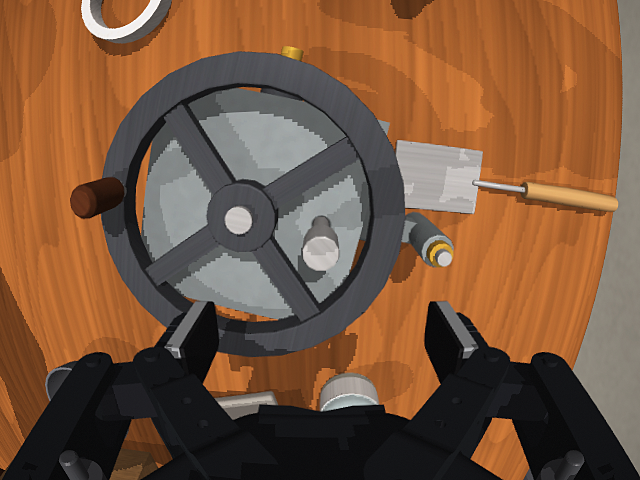

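The wrist view is sharp: pin head top at about (320,257), knob top at (85,203), tell-tale top at (446,258) and hub at (238,220).

```bash
cat >> h.py <<'E'
def fish(fn,u,v,Z):
    z=load(fn); f=240/np.tan(np.radians(z['v'])/2)
    du,dv=u-float(z['cx']),v-float(z['cy']); rr=np.hypot(du,dv); t=rr/f
    d=np.array([np.sin(t)*du/rr,np.sin(t)*dv/rr,np.cos(t)]) if rr>0 else np.array([0,0,1.])
    T=z['T']; D=T[:3,:3]@d; o=T[:3,3]
    return o+D*(Z-o[2])/D[2]
E
python3 - <<'E'
from h import *
p=load('w1')['p'][:,:,::-1]
cv2.imwrite('pics/w1a.png',cv2.resize(p[210:290,280:480],None,fx=4,fy=4,interpolation=cv2.INTER_NEAREST))
cv2.imwrite('pics/w1b.png',cv2.resize(p[160:260,50:250],None,fx=4,fy=4,interpolation=cv2.INTER_NEAREST))
# rim outer ellipse fit: edge points at z=118 via depth
print('pin',fish('w1',320,257,153),'knob',fish('w1',85,203,164),'tt',fish('w1',446,258,102),'hub',fish('w1',238,220,124))
E
```

```text
pin [ 588.6509924  -130.24492353  153.        ] knob [447.23931822 -93.11631245 164.        ] tt [ 682.56557826 -149.893305    102.        ] hub [ 535.43121181 -115.21447724  124.        ]
```

View pics/w1a.png

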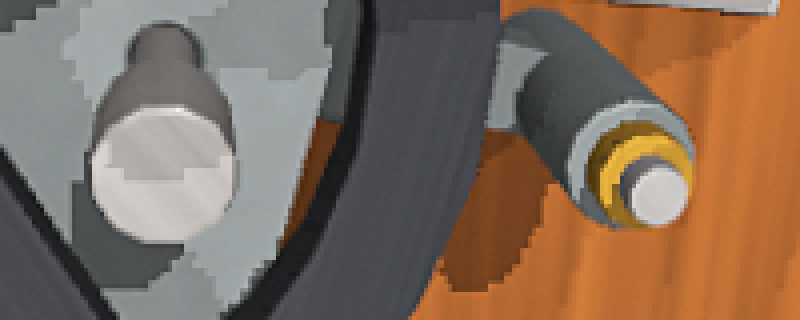

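View pics/w1b.png

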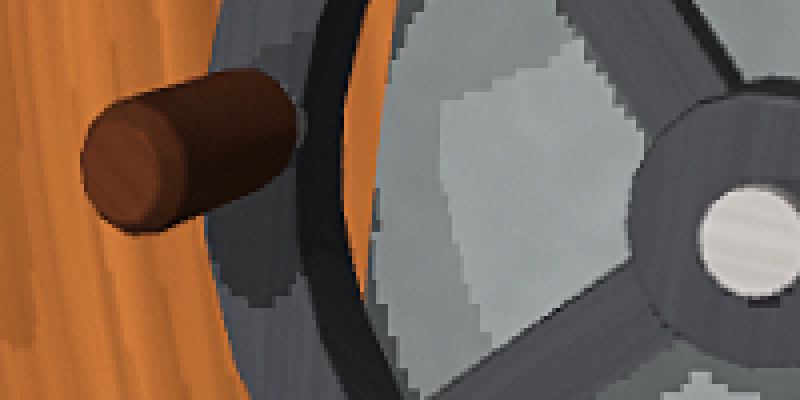

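Emit:
{"api": "play_rows", "payload": {
  "rows": [
    [0,[0.2,0,3],[0,0,0]],
    [0,[0.2,0,6],[0,0,0]],
    [0,[0.2,0,8.5],[0,0,0]],
    [0,[0.2,0,8.5],[0,0,0]],
    [150,[0.2,0,8.5],[0,0,0]],
    [150,[0.2,0,8.5],[0,0,0]],
    [150,[0.2,0,8.5],[0,0,0]],
    [150,[0.2,0,8.5],[0,0,0]]
  ],
  "squeeze": 20
}}

```text
clock: 1.32
eef_pos: [591.2, -130.0, 128.1]
tcp_rot: [3.139, 0.001, 1.571]
contact_force: [-0.4, -0.1, -0.3]
opening: 0.455
```

Run:
```python
from h import *
snap('wrist','w2'); print(readout.sense()['opening'])
```

```text
0.41317247943191715
```

View pics/w2.png

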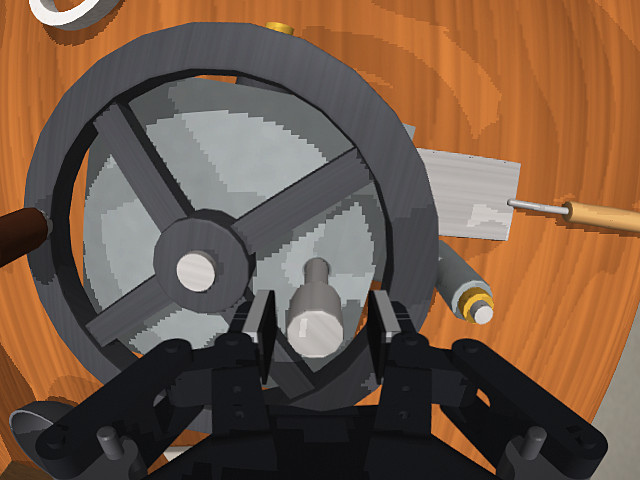

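Pads sit at columns 270 and 371 (mid 320.5) and the pin head is at (316,330), so the gripper is about 2 mm too far in +x. I'll correct that and close.

Emit:
{"api": "play_rows", "payload": {
  "rows": [
    [150,[0,-0.18,0.3],[0,0,0]],
    [150,[0,-0.18,0.3],[0,0,0]],
    [210,[0,-0.18,0.3],[0,0,0]],
    [230,[0,-0.18,0.3],[0,0,0]],
    [240,[0,-0.18,0.3],[0,0,0]],
    [255,[0,-0.18,0.3],[0,0,0]],
    [255,[0,-0.18,0.3],[0,0,0]],
    [255,[0,-0.18,0.3],[0,0,0]]
  ],
  "squeeze": 20
}}

```text
clock: 2.03
eef_pos: [588.3, -130.0, 123.4]
tcp_rot: [3.142, 0.0, 1.571]
contact_force: [-0.2, -0.9, 2.7]
opening: 0.25
```

Run:
```python
from h import *
s=readout.sense();print(s['opening'],s['contact_force'],s['eef_pos'])
```

```text
0.2502565212283824 [-0.16136314 -0.8713791   2.74877915] [ 588.25001526 -130.0280885   123.3836187 ]
```

Emit:
{"api": "play_rows", "payload": {
  "rows": [
    [255,[0,0,0],[0,0,0]],
    [255,[0,0,-1],[0,0,0]],
    [255,[0,0,-3],[0,0,0]],
    [255,[0,0,-5],[0,0,0]],
    [255,[0,0,-7.5],[0,0,0]],
    [255,[0,0,-10],[0,0,0]],
    [255,[0,0,-10],[0,0,0]]
  ],
  "squeeze": 50
}}

```text
clock: 2.62
eef_pos: [590.7, -130.5, 228.9]
tcp_rot: [3.134, 0.002, 1.571]
contact_force: [0.4, -0.3, 0.4]
opening: 0.242
```

Run:
```python
from h import *
s=readout.sense();print(s['opening'],s['contact_force'],s['eef_pos'])
snap('wrist','w3'); snap('side','s3')
p=load('s3')['p'][180:360,260:460,::-1]
q=load('w3')['p'][:,:,::-1]
cv2.imwrite('pics/m3.png',np.hstack([cv2.resize(q,(400,300)),cv2.resize(p,(333,300),interpolation=cv2.INTER_CUBIC)]))
```

```text
0.24191964177327968 [ 0.40064327 -0.29332568  0.38596439] [ 590.71799286 -130.51846162  228.8930389 ]
```

View pics/m3.png

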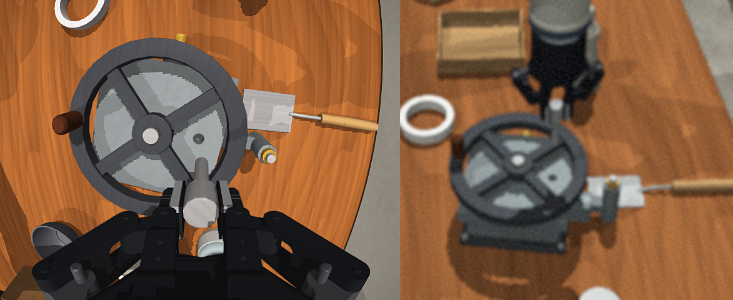

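Pin is out, with its hole visible in the deck and the head still in the jaws. Carrying it to the tray.

Emit:
{"api": "play_rows", "payload": {
  "rows": [
    [255,[3,-0.5,0],[0,0,0]],
    [255,[7,-1.3,0],[0,0,0]],
    [255,[11,-2,0],[0,0,0]],
    [255,[15,-2.8,0],[0,0,0]],
    [255,[19,-3.5,0],[0,0,0]],
    [255,[23,-4.2,0],[0,0,0]],
    [255,[27,-5,0],[0,0,0]],
    [255,[31,-5.8,0],[0,0,0]],
    [255,[35,-6.5,0],[0,0,0]],
    [255,[39,-7.3,0],[0,0,0]],
    [255,[42.3,-7.9,0],[0,0,0]],
    [255,[42.3,-7.9,0],[0,0,0]]
  ]
}}

```text
clock: 3.72
eef_pos: [507.2, 298.1, 222.0]
tcp_rot: [-3.14, -0.001, 1.574]
contact_force: [-0.0, -0.9, -0.7]
opening: 0.241
```

Emit:
{"api": "play_rows", "payload": {
  "rows": [
    [255,[0,0,3.5],[0,0,0]],
    [255,[0,0,7],[0,0,0]],
    [255,[0,0,10.5],[0,0,0]],
    [255,[0,0,13],[0,0,0]],
    [255,[0,0,14.5],[0,0,0]],
    [255,[0,0,15],[0,0,0]],
    [255,[0,0,15],[0,0,0]]
  ]
}}

```text
clock: 4.3
eef_pos: [507.7, 291.9, 71.2]
tcp_rot: [-3.138, 0.002, 1.571]
contact_force: [1.0, 0.4, 0.1]
opening: 0.235
```

Run:
```python
from h import *
s=readout.sense();print(s['opening'],s['contact_force'],s['eef_pos'])
snap('wrist','w4'); snap('side','s4')
p=load('s4')['p'][130:310,230:430,::-1]
q=load('w4')['p'][:,:,::-1]
cv2.imwrite('pics/m4.png',np.hstack([cv2.resize(q,(400,300)),cv2.resize(p,(333,300),interpolation=cv2.INTER_CUBIC)]))
```

```text
0.23545015464549676 [0.95024809 0.38364585 0.0817423 ] [507.74045922 291.942826    71.17006173]
```

View pics/m4.png

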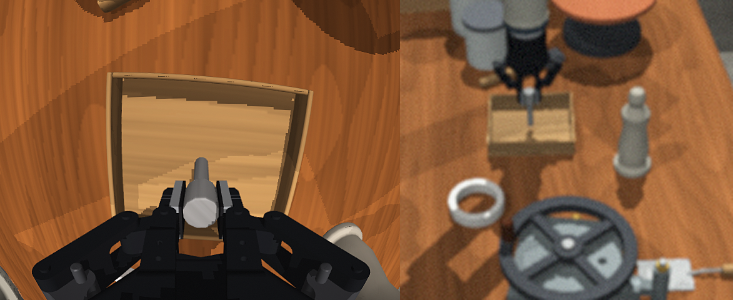

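Pin is over the tray centre with its foot about 8 mm above the floor. Lowering a little more and releasing.

Emit:
{"api": "play_rows", "payload": {
  "rows": [
    [255,[0,0,0.3],[0,0,0]],
    [255,[0,0,0.5],[0,0,0]],
    [255,[0,0,0.6],[0,0,0]],
    [255,[0,0,0.6],[0,0,0]],
    [255,[0,0,0.6],[0,0,0]]
  ]
}}

```text
clock: 4.82
eef_pos: [509.3, 293.1, 67.6]
tcp_rot: [3.141, -0.0, 1.571]
contact_force: [-0.5, 0.2, -1.6]
opening: 0.243
```

Emit:
{"api": "play_rows", "payload": {
  "rows": [
    [215,[0,0,0],[0,0,0]],
    [190,[0,0,0],[0,0,0]],
    [120,[0,0,0],[0,0,0]],
    [0,[0,0,0],[0,0,0]],
    [0,[0,0,0],[0,0,0]],
    [0,[0,0,0],[0,0,0]],
    [0,[0,0,-3],[0,0,0]],
    [0,[0,0,-7],[0,0,0]],
    [0,[0,0,-11],[0,0,0]],
    [0,[0,0,-15],[0,0,0]],
    [0,[0,0,-15],[0,0,0]]
  ]
}}

```text
clock: 5.73
eef_pos: [512.9, 295.1, 225.6]
tcp_rot: [3.131, -0.006, 1.571]
contact_force: [1.6, 0.6, 0.3]
opening: 1.003
```

Run:
```python
from h import *
s=readout.sense();print(s['opening'],s['contact_force'],s['eef_pos'])
snap('wrist','w5'); snap('side','s5')
p=load('s5')['p'][130:310,230:430,::-1]
q=load('w5')['p'][:,:,::-1]
cv2.imwrite('pics/m5.png',np.hstack([cv2.resize(q,(400,300)),cv2.resize(p,(333,300),interpolation=cv2.INTER_CUBIC)]))
```

```text
1.0030831725095672 [1.61000598 0.61262825 0.25155624] [512.87896232 295.08984206 225.55273751]
```

View pics/m5.png

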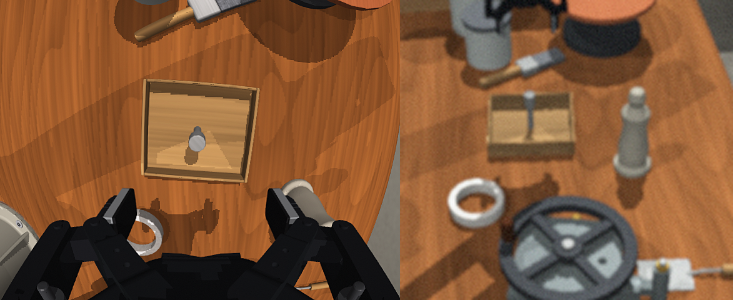

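The pin stands upright in the middle of the tray (wrist picture (196,142)), and its origin and head are within limits. Next, the knob.

Emit:
{"api": "play_rows", "payload": {
  "rows": [
    [0,[-3,-0.5,0],[0,0,0]],
    [0,[-7,-1.2,0],[0,0,0]],
    [0,[-11,-1.8,0],[0,0,0]],
    [0,[-15,-2.5,0],[0,0,0]],
    [0,[-19,-3.1,0],[0,0,0]],
    [0,[-23,-3.8,0],[0,0,0]],
    [0,[-27,-4.5,0],[0,0,0]],
    [0,[-31,-5.1,0],[0,0,0]],
    [0,[-35,-5.8,0],[0,0,0]],
    [0,[-39,-6.4,0],[0,0,0]],
    [0,[-39,-6.4,0],[0,0,0]],
    [0,[-39,-6.4,0],[0,0,0]]
  ]
}}

```text
clock: 6.83
eef_pos: [443.9, -98.7, 215.9]
tcp_rot: [-3.139, -0.001, 1.566]
contact_force: [0.6, 0.3, 0.4]
opening: 1.002
```

Run:
```python
from h import *
s=readout.sense();print(s['opening'],s['contact_force'],s['eef_pos'])
snap('wrist','w6')
print(fish('w1',321,253.8,153),fish('w1',83.5,200,164),fish('w1',238.8,220,124))
```

```text
1.00157166766023 [0.60248789 0.31022456 0.36398848] [443.86511772 -98.71497241 215.92655902]
[ 589.23049328 -128.30374169  153.        ] [446.34794346 -91.22768292 164.        ] [ 535.96691775 -115.22007963  124.        ]
```

View pics/w6.png

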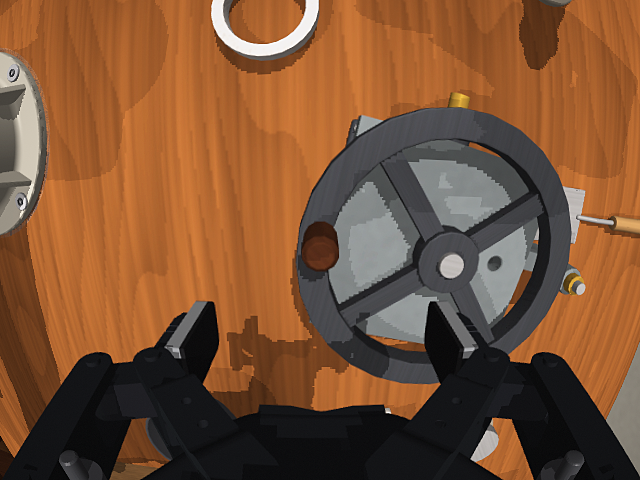

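The knob top is at (320,252), centred between the pads (column 321).

Run:
```python
from h import *
print(fish('w6',320,252,164),fish('w6',451,265,124),fish('w6',579,288,102), load('w6')['T'][:3,3])
```

```text
[443.22581042 -90.59031261 164.        ] [ 535.18429996 -114.58333425  124.        ] [ 679.14991897 -149.32080889  102.        ] [444.77588733 -24.27441816 359.18826294]
```

Emit:
{"api": "play_rows", "payload": {
  "rows": [
    [0,[0.2,0,3],[0,0,0]],
    [0,[0.3,0,6],[0,0,0]],
    [0,[0.3,0,8],[0,0,0]],
    [0,[0.3,0,8.5],[0,0,0]],
    [100,[0.3,0,8.5],[0,0,0]],
    [150,[0.3,0,8.5],[0,0,0]],
    [150,[0.3,0,8.5],[0,0,0]],
    [150,[0.3,0,8.5],[0,0,0]],
    [150,[0.3,0,8.5],[0,0,0]]
  ],
  "squeeze": 30
}}

```text
clock: 7.63
eef_pos: [446.0, -94.0, 133.3]
tcp_rot: [3.14, 0.0, 1.571]
contact_force: [0.2, -0.6, 0.2]
opening: 0.408
```

Run:
```python
from h import *
s=readout.sense();print(s['opening'],s['contact_force'],s['eef_pos'])
snap('wrist','w7')
```

```text
0.408198019730565 [ 0.20920261 -0.59078558  0.22614109] [445.96425307 -94.02527954 133.30483448]
```

View pics/w7.png

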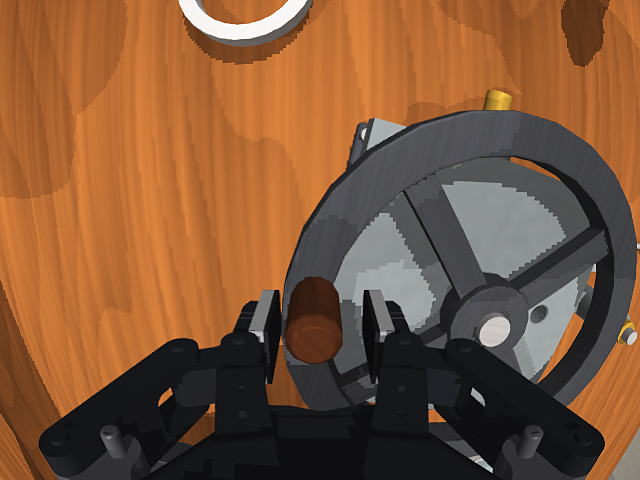

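The knob is at column 314 against a pad midpoint of 320, so I'll shift about 2 mm and close.

Emit:
{"api": "play_rows", "payload": {
  "rows": [
    [150,[0.1,-0.2,0],[0,0,0]],
    [150,[0.1,-0.2,0],[0,0,0]],
    [210,[0.1,-0.2,0],[0,0,0]],
    [230,[0.1,-0.2,0],[0,0,0]],
    [240,[0.1,-0.2,0],[0,0,0]],
    [255,[0.1,-0.2,0],[0,0,0]],
    [255,[0.1,-0.2,0],[0,0,0]],
    [255,[0.1,-0.2,0],[0,0,0]]
  ],
  "squeeze": 30
}}

```text
clock: 8.35
eef_pos: [443.0, -93.0, 132.5]
tcp_rot: [-3.141, -0.0, 1.571]
contact_force: [-2.2, 0.6, 5.5]
opening: 0.242
```

```bash
cat >> h.py <<'E'
PH0=np.pi-np.arctan2(24,92)
def off(a,b,n):
    for t in np.linspace(a,b,n+1)[1:]:
        d=95*(np.array([np.cos(PH0+t),np.sin(PH0+t)])-np.array([np.cos(PH0+a),np.sin(PH0+a)]))/10
        print('%.3f [%.2f, %.2f, 0]'%(t,d[1],d[0]),end='; ')
    print()
def feel(t):
    s=readout.sense(); F=-s['contact_force']; a=PH0+t
    e=s['eef_pos']
    print('t',t,'clk',round(s['clock'],2),'eef',e.round(1),'push F',F.round(1),'tang %.2f rad %.2f'%(-np.sin(a)*F[0]+np.cos(a)*F[1],np.cos(a)*F[0]+np.sin(a)*F[1]),'op %.3f'%s['opening'])
E
python3 - <<'E'
from h import *
feel(0)
for i in range(20): off(i*.15,(i+1)*.15,6)
E
```

```text
t 0 clk 8.35 eef [443.  -93.  132.5] push F [ 2.2 -0.6 -5.5] tang 0.00 rad -2.31 op 0.242
0.025 [-0.23, -0.06, 0]; 0.050 [-0.46, -0.11, 0]; 0.075 [-0.70, -0.15, 0]; 0.100 [-0.93, -0.19, 0]; 0.125 [-1.16, -0.23, 0]; 0.150 [-1.40, -0.26, 0]; 
0.175 [-0.24, -0.02, 0]; 0.200 [-0.47, -0.04, 0]; 0.225 [-0.71, -0.05, 0]; 0.250 [-0.95, -0.05, 0]; 0.275 [-1.19, -0.05, 0]; 0.300 [-1.42, -0.04, 0]; 
0.325 [-0.24, 0.01, 0]; 0.350 [-0.47, 0.03, 0]; 0.375 [-0.71, 0.06, 0]; 0.400 [-0.95, 0.09, 0]; 0.425 [-1.18, 0.13, 0]; 0.450 [-1.41, 0.17, 0]; 
0.475 [-0.23, 0.05, 0]; 0.500 [-0.46, 0.10, 0]; 0.525 [-0.69, 0.16, 0]; 0.550 [-0.92, 0.23, 0]; 0.575 [-1.15, 0.30, 0]; 0.600 [-1.37, 0.38, 0]; 
0.625 [-0.22, 0.08, 0]; 0.650 [-0.44, 0.17, 0]; 0.675 [-0.66, 0.27, 0]; 0.700 [-0.88, 0.37, 0]; 0.725 [-1.09, 0.47, 0]; 0.750 [-1.30, 0.58, 0]; 
0.775 [-0.21, 0.12, 0]; 0.800 [-0.41, 0.24, 0]; 0.825 [-0.61, 0.36, 0]; 0.850 [-0.81, 0.49, 0]; 0.875 [-1.01, 0.63, 0]; 0.900 [-1.20, 0.77, 0]; 
0.925 [-0.19, 0.15, 0]; 0.950 [-0.37, 0.29, 0]; 0.975 [-0.55, 0.45, 0]; 1.000 [-0.73, 0.61, 0]; 1.025 [-0.90, 0.77, 0]; 1.050 [-
[... 1154 characters left out ...]
, 0]; 
2.275 [0.10, 0.22, 0]; 2.300 [0.21, 0.43, 0]; 2.325 [0.32, 0.64, 0]; 2.350 [0.43, 0.84, 0]; 2.375 [0.55, 1.05, 0]; 2.400 [0.68, 1.25, 0]; 
2.425 [0.13, 0.20, 0]; 2.450 [0.27, 0.39, 0]; 2.475 [0.41, 0.58, 0]; 2.500 [0.55, 0.77, 0]; 2.525 [0.71, 0.95, 0]; 2.550 [0.86, 1.13, 0]; 
2.575 [0.16, 0.18, 0]; 2.600 [0.32, 0.35, 0]; 2.625 [0.49, 0.52, 0]; 2.650 [0.66, 0.68, 0]; 2.675 [0.84, 0.84, 0]; 2.700 [1.02, 0.99, 0]; 
2.725 [0.18, 0.15, 0]; 2.750 [0.37, 0.30, 0]; 2.775 [0.56, 0.44, 0]; 2.800 [0.76, 0.57, 0]; 2.825 [0.96, 0.70, 0]; 2.850 [1.16, 0.83, 0]; 
2.875 [0.20, 0.12, 0]; 2.900 [0.41, 0.24, 0]; 2.925 [0.62, 0.35, 0]; 2.950 [0.83, 0.45, 0]; 2.975 [1.05, 0.55, 0]; 3.000 [1.27, 0.65, 0];
```

Run:
```python
from h import *
snap('scene','tt_ref'); snap('side','tts_ref')
```

Emit:
{"api": "play_rows", "payload": {
  "rows": [
    [255,[-0.23,-0.06,0],[0,0,0]],
    [255,[-0.46,-0.11,0],[0,0,0]],
    [255,[-0.7,-0.15,0],[0,0,0]],
    [255,[-0.93,-0.19,0],[0,0,0]],
    [255,[-1.16,-0.23,0],[0,0,0]],
    [255,[-1.4,-0.26,0],[0,0,0]]
  ]
}}

```text
clock: 8.95
eef_pos: [440.8, -106.2, 132.5]
tcp_rot: [3.141, -0.002, 1.57]
contact_force: [-0.1, 7.3, 5.9]
opening: 0.243
```

```bash
python3 -c "
from h import *
feel(.15)"
```

```text
t 0.15 clk 8.95 eef [ 440.8 -106.2  132.5] push F [ 0.1 -7.3 -5.9] tang 7.21 rad -0.87 op 0.243
```

Emit:
{"api": "play_rows", "payload": {
  "rows": [
    [255,[-0.24,-0.02,0],[0,0,0]],
    [255,[-0.47,-0.04,0],[0,0,0]],
    [255,[-0.71,-0.05,0],[0,0,0]],
    [255,[-0.95,-0.05,0],[0,0,0]],
    [255,[-1.19,-0.05,0],[0,0,0]],
    [255,[-1.42,-0.04,0],[0,0,0]]
  ]
}}

```text
clock: 9.45
eef_pos: [440.4, -120.3, 132.5]
tcp_rot: [3.141, -0.002, 1.57]
contact_force: [-0.3, 8.2, 6.2]
opening: 0.246
```

```bash
python3 -c "
from h import *
feel(.3)"
```

```text
t 0.3 clk 9.45 eef [ 440.4 -120.3  132.5] push F [ 0.3 -8.2 -6.2] tang 8.20 rad 0.11 op 0.246
```

Emit:
{"api": "play_rows", "payload": {
  "rows": [
    [255,[-0.24,0.01,0],[0,0,0]],
    [255,[-0.47,0.03,0],[0,0,0]],
    [255,[-0.71,0.06,0],[0,0,0]],
    [255,[-0.95,0.09,0],[0,0,0]],
    [255,[-1.18,0.13,0],[0,0,0]],
    [255,[-1.41,0.17,0],[0,0,0]]
  ]
}}

```text
clock: 9.95
eef_pos: [442.2, -134.3, 132.5]
tcp_rot: [3.141, -0.002, 1.57]
contact_force: [-0.2, 8.3, 5.3]
opening: 0.247
```

```bash
python3 -c "
from h import *
feel(.45)"
```

```text
t 0.45 clk 9.95 eef [ 442.2 -134.3  132.5] push F [ 0.2 -8.3 -5.3] tang 8.20 rad 1.44 op 0.247
```

Emit:
{"api": "play_rows", "payload": {
  "rows": [
    [255,[-0.23,0.05,0],[0,0,0]],
    [255,[-0.46,0.1,0],[0,0,0]],
    [255,[-0.69,0.16,0],[0,0,0]],
    [255,[-0.92,0.23,0],[0,0,0]],
    [255,[-1.15,0.3,0],[0,0,0]],
    [255,[-1.37,0.38,0],[0,0,0]]
  ]
}}

```text
clock: 10.45
eef_pos: [446.0, -147.8, 132.5]
tcp_rot: [3.141, -0.002, 1.57]
contact_force: [-0.0, 10.0, 6.1]
opening: 0.243
```

```bash
python3 -c "
from h import *
feel(.6)"
```

```text
t 0.6 clk 10.45 eef [ 446.  -147.8  132.5] push F [  0.  -10.   -6.1] tang 9.41 rad 3.37 op 0.243
```

Emit:
{"api": "play_rows", "payload": {
  "rows": [
    [255,[-0.22,0.1,0],[0,0,0]],
    [255,[-0.44,0.2,0],[0,0,0]],
    [255,[-0.66,0.31,0],[0,0,0]],
    [255,[-0.88,0.42,0],[0,0,0]],
    [255,[-1.09,0.52,0],[0,0,0]],
    [255,[-1.3,0.63,0],[0,0,0]]
  ]
}}

```text
clock: 10.95
eef_pos: [451.8, -160.8, 132.5]
tcp_rot: [-3.141, -0.002, 1.57]
contact_force: [-1.9, 9.1, 7.6]
opening: 0.245
```

```bash
python3 -c "
from h import *
feel(.75)"
```

```text
t 0.75 clk 10.95 eef [ 451.8 -160.8  132.5] push F [ 1.9 -9.1 -7.6] tang 8.91 rad 2.67 op 0.245
```

Emit:
{"api": "play_rows", "payload": {
  "rows": [
    [255,[-0.21,0.12,0],[0,0,0]],
    [255,[-0.41,0.24,0],[0,0,0]],
    [255,[-0.61,0.36,0],[0,0,0]],
    [255,[-0.81,0.49,0],[0,0,0]],
    [255,[-1.01,0.63,0],[0,0,0]],
    [255,[-1.2,0.77,0],[0,0,0]]
  ]
}}

```text
clock: 11.45
eef_pos: [459.6, -172.9, 132.5]
tcp_rot: [-3.141, -0.002, 1.57]
contact_force: [-0.3, 8.2, 5.8]
opening: 0.241
```

```bash
python3 -c "
from h import *
feel(.9)"
```

```text
t 0.9 clk 11.45 eef [ 459.6 -172.9  132.5] push F [ 0.3 -8.2 -5.8] tang 6.74 rad 4.74 op 0.241
```

Emit:
{"api": "play_rows", "payload": {
  "rows": [
    [255,[-0.17,0.17,0],[0,0,0]],
    [255,[-0.34,0.33,0],[0,0,0]],
    [255,[-0.51,0.5,0],[0,0,0]],
    [255,[-0.68,0.67,0],[0,0,0]]
  ]
}}

```text
clock: 11.78
eef_pos: [465.8, -180.1, 132.5]
tcp_rot: [-3.14, -0.001, 1.57]
contact_force: [-3.7, 4.8, 9.0]
opening: 0.246
```

```bash
python3 -c "
from h import *
feel(1.0); off(1.0,1.1,4); off(1.1,1.2,4); off(1.2,1.3,4);off(1.3,1.4,4);off(1.4,1.5,4)"
```

```text
t 1.0 clk 11.78 eef [ 465.8 -180.1  132.5] push F [ 3.7 -4.8 -9. ] tang 6.01 rad 0.55 op 0.246
1.025 [-0.17, 0.16, 0]; 1.050 [-0.34, 0.33, 0]; 1.075 [-0.51, 0.50, 0]; 1.100 [-0.67, 0.68, 0]; 
1.125 [-0.16, 0.18, 0]; 1.150 [-0.31, 0.36, 0]; 1.175 [-0.45, 0.55, 0]; 1.200 [-0.59, 0.74, 0]; 
1.225 [-0.14, 0.19, 0]; 1.250 [-0.27, 0.39, 0]; 1.275 [-0.40, 0.59, 0]; 1.300 [-0.52, 0.80, 0]; 
1.325 [-0.12, 0.21, 0]; 1.350 [-0.23, 0.42, 0]; 1.375 [-0.33, 0.63, 0]; 1.400 [-0.44, 0.84, 0]; 
1.425 [-0.10, 0.22, 0]; 1.450 [-0.19, 0.44, 0]; 1.475 [-0.27, 0.66, 0]; 1.500 [-0.35, 0.88, 0];
```

Emit:
{"api": "play_rows", "payload": {
  "rows": [
    [255,[-0.17,0.16,0],[0,0,0]],
    [255,[-0.34,0.33,0],[0,0,0]],
    [255,[-0.51,0.5,0],[0,0,0]],
    [255,[-0.67,0.68,0],[0,0,0]]
  ]
}}

```text
clock: 12.12
eef_pos: [472.8, -186.9, 132.5]
tcp_rot: [-3.141, -0.001, 1.57]
contact_force: [-2.3, 3.3, 7.3]
opening: 0.248
```

```bash
python3 -c "
from h import *
feel(1.1)
snap('scene','tt_11'); snap('side','tts_11')
A=load('tt_ref')['p'][285:325,300:350,::-1];B=load('tt_11')['p'][285:325,300:350,::-1]
C=load('tts_ref')['p'][275:315,365:415,::-1];D=load('tts_11')['p'][275:315,365:415,::-1]
cv2.imwrite('pics/tt11.png',cv2.resize(np.vstack([np.hstack([A,B]),np.hstack([C,D])]),None,fx=7,fy=7,interpolation=cv2.INTER_NEAREST))
"
```

```text
t 1.1 clk 12.12 eef [ 472.8 -186.9  132.5] push F [ 2.3 -3.3 -7.3] tang 3.98 rad 0.95 op 0.248
```

View pics/tt11.png

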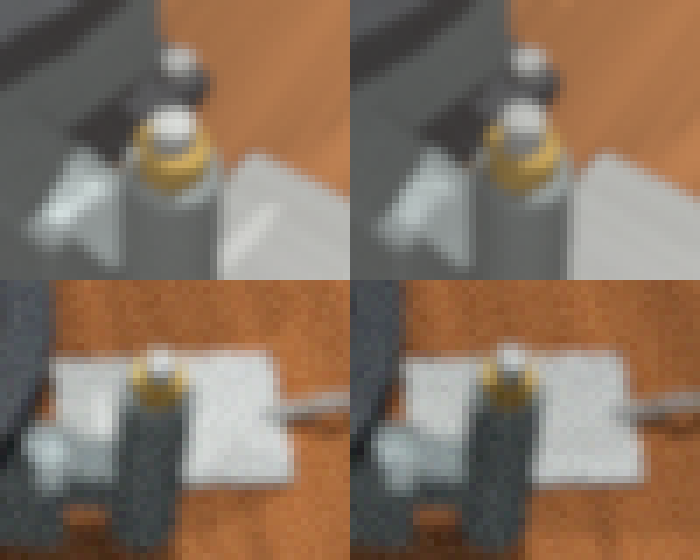

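```bash
python3 - <<'E'
import numpy as np
from scipy.optimize import least_squares
t=np.array([.15,.3,.45,.6,.75,.9,1.0,1.1]);F=np.array([7.21,8.2,8.2,9.41,8.91,6.74,6.01,3.98])
m=lambda p:p[1]-p[2]*(np.sin(2*(t-p[0]))+.5*np.sin(4*(t-p[0])))/1.3
for f0 in (None,4,4.5,5,5.5):
    w=lambda p: np.r_[m(p)-F,(p[1]-5)/.7 if f0 is None else (p[1]-f0)*100,(p[2]-4)/1]
    r=least_squares(w,[1.1,5,4]); J=np.linalg.inv(r.jac.T@r.jac)*.3
    print(f0,r.x.round(3),np.sqrt(np.diag(J)).round(3),r.fun.round(2))
E
python3 - <<'E'
import sys; sys.path.insert(0,'.')
import os; os.chdir('.')
from h import *
# telltale rise by subpixel phase correlation of tip patch
for a,b,(y0,y1,x0,x1),(Y0,Y1,X0,X1) in (('tt_ref','tt_11',(296,310,317,333),(305,325,312,335)),('tts_ref','tts_11',(322-40,332-40,380,396),(0,0,0,0))):
    A=load(a)['p'].astype(np.float32).mean(2);B=load(b)['p'].astype(np.float32).mean(2)
    z=load(a);f=240/np.tan(np.radians(z['v'])/2)
    tip=np.array([681,-153,102.,1]);c=np.linalg.inv(z['T'])@tip;c2=np.linalg.inv(z['T'])@(tip+[0,0,2,0])
    px=lambda c:(f*c[0]/c[2]+z['cx'],f*c[1]/c[2]+z['cy'])
    print(px(c),'2mm =',px(c2)[1]-px(c)[1],'px')
    u,v=[int(round(float(q))) for q in px(c)]
    ga=A[v-9:v+9,u-7:u+8];gb=B[v-9:v+9,u-7:u+8]
    print(np.round(ga[:,5:10].mean(1)),np.round(gb[:,5:10].mean(1)))
E
```

```text
None [1.07  4.887 4.179] [0.025 0.266 0.357] [-0.05 -0.    0.71 -0.4  -0.56  0.23 -0.23  0.52 -0.16  0.18]
4 [1.102 4.    5.042] [0.019 0.005 0.249] [-0.74 -0.45  0.53 -0.38 -0.49  0.18 -0.46  0.05  0.02  1.04]
4.5 [1.085 4.5   4.552] [0.021 0.005 0.25 ] [-0.35 -0.2   0.63 -0.39 -0.53  0.21 -0.33  0.32  0.01  0.55]
5 [1.065 5.    4.071] [0.023 0.005 0.25 ] [ 0.04  0.06  0.74 -0.4  -0.57  0.24 -0.2   0.59 -0.    0.07]
5.5 [1.04  5.5   3.601] [0.026 0.005 0.251] [ 0.44  0.31  0.84 -0.42 -0.62  0.26 -0.07  0.86 -0.02 -0.4 ]
(np.float64(323.1225288377104), np.float64(303.59399214622573)) 2mm = -0.7386996816359783 px
[104.  87.  87.  86.  96. 136. 178. 198. 195. 165. 131. 119. 125. 134.
 116. 101. 102. 109.] [103.  87.  86.  93. 123. 157. 170. 171. 155. 130. 115. 112. 110. 111.
 103.  98.  98. 100.]
(np.float64(387.4388232174275), np.float64(286.27097675914615)) 2mm = -0.48565423978357103 px
[100.  96.  99.  98.  96.  97. 101. 126. 168. 192. 184. 149. 112.  93.
  83.  79.  82.  81.] [100.  97.  95.  99.  96.  97. 110. 138. 170. 175. 153. 117.  95.  76.
  70.  68.  70.  68.]
```

The force fit puts top dead centre at about 1.07 ± 0.03 rad. The wheel is at about 1.10 rad with force back down to the drag level, and the tell-tale is about 0.7 px higher in the scene view (roughly 2 mm). I'll let go here.

Emit:
{"api": "play_rows", "payload": {
  "rows": [
    [230,[0,0,0],[0,0,0]],
    [200,[0,0,0],[0,0,0]],
    [170,[0,0,0],[0,0,0]],
    [120,[0,0,0],[0,0,0]],
    [60,[0,0,0],[0,0,0]],
    [0,[0,0,0],[0,0,0]],
    [0,[0,0,0],[0,0,0]],
    [0,[0,0,0],[0,0,0]],
    [0,[0,0,0],[0,0,0]]
  ]
}}

```text
clock: 12.97
eef_pos: [473.2, -187.5, 132.2]
tcp_rot: [-3.142, -0.0, 1.571]
contact_force: [0.3, -0.0, -0.0]
opening: 1.003
```

Emit:
{"api": "play_rows", "payload": {
  "rows": [
    [0,[0,0,-1],[0,0,0]],
    [0,[0,0,-3],[0,0,0]],
    [0,[0,0,-6],[0,0,0]],
    [0,[0,0,-9],[0,0,0]],
    [0,[0,0,-10],[0,0,0]],
    [0,[0,0,-10],[0,0,0]],
    [0,[0,0,-10],[0,0,0]]
  ]
}}

```text
clock: 13.55
eef_pos: [473.2, -187.5, 232.6]
tcp_rot: [3.141, 0.0, 1.571]
contact_force: [-0.2, -0.8, -0.8]
opening: 1.003
```

Run:
```python
from h import *
s=readout.sense();print(s['clock'],s['opening'],s['contact_force'],s['eef_pos'])
snap('wrist','w8')
for i in range(3): snap('scene','f%d'%i)
snap('side','fs')
cols=slice(321,326)
for n in('tt_ref','tt_11','f0','f1','f2'): print(n,load(n)['p'][295:312,cols].astype(float).mean((1,2)).round())
for n in('tts_ref','tts_11','fs'): print(n,load(n)['p'][278:292,385:390].astype(float).mean((1,2)).round())
p=load('fs')['p'][130:350,230:430,::-1]; q=load('w8')['p'][:,:,::-1]
cv2.imwrite('pics/m8.png',np.hstack([cv2.resize(q,(480,360)),cv2.resize(p,(320,360),interpolation=cv2.INTER_CUBIC)]))
```

```text
13.55 1.0026142272306406 [-0.24173377 -0.81973174 -0.83319156] [ 473.22909045 -187.53344305  232.60368932]
tt_ref [104.  87.  87.  86.  96. 136. 178. 198. 195. 165. 131. 119. 125. 134.
 116. 101. 102.]
tt_11 [103.  87.  86.  93. 123. 157. 170. 171. 155. 130. 115. 112. 110. 111.
 103.  98.  98.]
f0 [104.  87.  86.  94. 123. 157. 171. 172. 157. 133. 117. 115. 121. 124.
 111. 101. 102.]
f1 [104.  87.  86.  94. 123. 157. 171. 172. 157. 132. 117. 114. 121. 125.
 111. 101. 102.]
f2 [104.  87.  86.  94. 123. 157. 171. 172. 157. 133. 117. 115. 121. 124.
 111. 101. 102.]
tts_ref [ 96.  99.  98.  96.  97. 101. 126. 168. 192. 184. 149. 112.  93.  83.]
tts_11 [ 97.  95.  99.  96.  97. 110. 138. 170. 175. 153. 117.  95.  76.  70.]
fs [ 98.  97.  96.  98.  97. 108. 140. 168. 172. 151. 117.  95.  83.  76.]
```

View pics/m8.png

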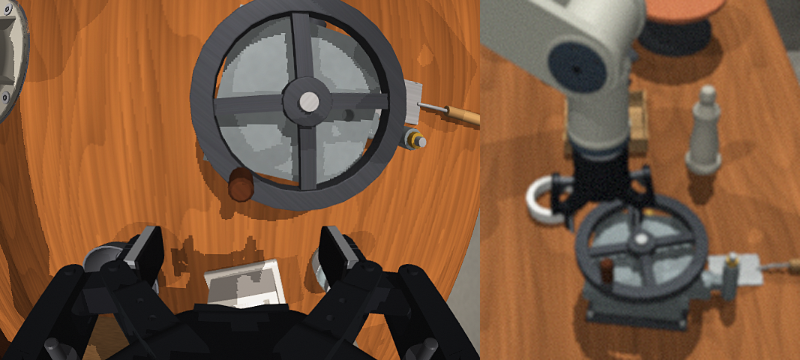

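Run:
```python
from h import *
def edge(n,r0,r1,c,lo):
    a=load(n)['p'][r0:r1,c].astype(float).mean((1,2)); i=np.argmax(a>lo); return r0+i-(a[i]-lo)/(a[i]-a[i-1])
for n in('tt_ref','tt_11','f0'):print(n,edge(n,298,310,slice(321,326),125))
for n in('tts_ref','tts_11','fs'):print(n,edge(n,280,292,slice(385,390),130))
k=fish('w8',240/480*640/1.0*480/480,185*480/360,164);h=fish('w8',309*4/3,102*4/3,124)
k=fish('w8',240*4/3,186*4/3,164)
print(k,h,np.arctan2(*(k-h)[1::-1])%(2*np.pi)-PH0, np.hypot(*(k-h)[:2]))
cv2.imwrite('pics/f0c.png',cv2.resize(load('f0')['p'][150:360,200:440,::-1],None,fx=2.5,fy=2.5,interpolation=cv2.INTER_CUBIC))
```

```text
tt_ref 299.7211221122112
tt_11 299.072265625
f0 299.0549019607843
tts_ref 284.09046849757675
tts_11 283.7129186602871
fs 283.6892177589852
[ 472.74229896 -182.6046642   164.        ] [ 535.42206695 -115.6628568   124.        ] 1.0734493449290352 91.70582802610664
```

View pics/f0c.png

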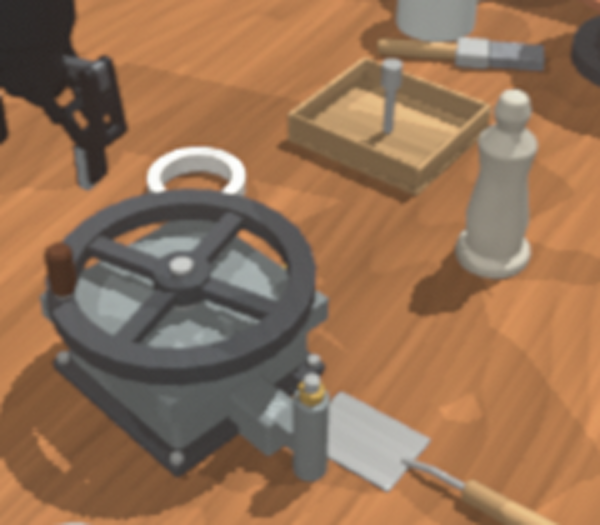

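Wheel reads about 1.07 rad and the tell-tale rise is about 1.7–1.8 mm in both views, unchanged after release. The pin stands in the tray. Handing in.

```bash
python3 -c "
from h import *
print(r.sign_off())"
```

```text
the job is handed in; nothing more can be done
None
```

The transit pin is in the tray and the flywheel is parked at the let-go point. I handed the job in at about 14 s; it returns no verdict.

- **Pin:** I drew it straight up out of the wheel and stood it upright in the middle of the tray. It was still standing there in the last pictures, after the arm had moved away.
- **Wheel:** I turned the crank knob slowly counter-clockwise. The force at the knob climbed from about 7 N to about 9.4 N near 0.6 rad, then eased to 4 N at 1.10 rad. A fit to these readings puts top dead centre at about 1.07 ± 0.03 rad, with roughly 5 N of drag and a hard spot of about 4 N. I let go there.
- **Last checks:**
  - **Tell-tale:** it stands about 1.8 mm above rest in the scene view and 1.65 mm in the side view, the same after release as before. One pixel is about 3–4 mm in these views, so this is a sub-pixel reading.
  - **Wheel angle:** the wrist picture gives about 1.07 rad. It put the knob 92 mm from the axis instead of 95, so I take the angle as good to a few hundredths of a rad.
  - **Contact:** the gripper is open, 100 mm above the knob's grip height, and touches nothing. I saw none of the other things out of place, but I did not measure their positions.
- **Disagreement:** the wrist camera and the depth cameras differed by about 4 mm in y. The pads took this up, though it caused an outward push of a few newtons on the knob during the turn, which I corrected on the way.

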